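Lock a bee sample tube into its travel cradle

TASK

Pack the bee sample for the post: pick up the red-bladed push paddle and with it gently roll the sample tube along the wooden cradle until it drops into the yellow seat against the end wall, without touching the tube with the gripper. Stand the paddle back upright on the table, then slide the cradle's orange lock grip fully home to its end stop at the red mark, so that the steel bar closes behind the tube. Leave the other things on the table where they are.

Things in the scene. Friction and masses are not known exactly. Their poses are not given: they have to be found in the camera images.
- cradle: Wooden cradle fixed to the table, 237 mm (its x, pointing roughly away from the robot) by 96 mm (its y). Origin: centre of its underside, on the table. Channel along x, 76 mm wide, side walls 26 mm above the table. Floor 12 mm above the table from x = -120 to 81 mm; a 17 mm high lip at x = -120 to -114 mm. Aluminium lock track at x = 44 to 88, y = 48 to 170 mm, 14 mm high.
- seat (a point): Where the tube's centre is when seated, at cradle x = 90, y = 0 mm, 24 mm above the table; axes as the cradle. The yellow seat is a shallow trough across the channel from cradle x = 81 to 105 mm, its floor 10 mm above the table (2 mm below the channel floor). It ends at the end wall: inner face at x = 105 mm, top 28 mm high. The tube drops in once its centre is past x = 81 mm and does not roll out again.
- tube_center (a point): Centre of the loose sample tube: clear plastic, amber filling, blue cap, a cylinder 28 mm in diameter and 70 mm long, 45 g. It lies across the cradle's channel (its y axis is its long axis, along the cradle's y), centre 26 mm above the table on the channel floor, and rolls very easily along the cradle's x.
- paddle_grip (a point): Middle of the push paddle's handle, 53 mm above its underside; x along the handle to the blade, z up. A 110 g bridge 110 mm long, standing on a red blade and a rear foot. Handle: bar 14 mm wide, 14 mm high. Blade: upright plate, front face 55 mm ahead (+x), 6 mm thick, 52 mm wide, from the underside up 52 mm. Foot: 8 by 44 mm, centred 51 mm behind, down to the underside.
- lock (a joint): Lock position in m: 0 = open (grip at the outer end of its track, green mark), 0.060 = fully home at its end stop (red mark), its steel bar half-way across the channel behind the seated tube. Grows as the grip slides along the cradle's -y, towards the channel. About 2 N of friction; stays where it is left; starts nearly open. A tube that is not seated blocks the bar.
- lock_grip (a point): Point on the upright axis of the orange lock grip, 45 mm above the table, 14 mm below its top. The grip is a block 28 mm (cradle x) by 18 mm (cradle y), from 15 to 59 mm above the table, at cradle x = 66 mm and y = 140 mm minus the joint value. A steel bar (cradle x = 62 to 70 mm, 19 to 29 mm above the table) runs from it 88 mm towards cradle -y.
- comb_frame: Bystander: small wooden frame with honeycomb, lying flat, 102 by 140 by 22 mm; origin at the centre of its underside.
- pot_a: Bystander: black pot with a pale lid, 32 mm diameter, 52 mm high, standing; origin at the centre of its underside.
- pot_b: Bystander: steel pot with a pale lid, 34 mm diameter, 56 mm high, standing; origin at the centre of its underside.
- phone: Bystander: black phone lying flat, 72 by 146 by 9 mm; origin at the centre of its underside.
- loupe: Bystander: black and steel stand loupe, 48 mm diameter, 34 mm high; origin at the centre of its underside.
Mind the look-alikes: they are no part of the job. What is meant by the part that bears paddle_grip is not turquoise, and is the smaller of those in its own colour.

How it is judged:
By the outcome, as a careful person would: the job done as asked, in the order asked, and still so for the second after the job is handed in, with the robot touching nothing.
It also fails if it takes over 64 s, if anything falls off the work surface, if the arm or the gripper's body presses on something with over 40 N, if the wrist force passes 120 N, or if a joint passes its speed limit or range.

ROBOT

A 6-joint arm with a two-finger parallel gripper is mounted at the origin on the work surface. World frame = base frame: x ahead of the robot, y to its left, z up, the work surface at z = 0. Lengths are in m, angles in rad, forces in N, time in s.
With the tool pointing down it reaches from about 0.3 to 0.775 m from the base axis. Payload 14.6 kg.
Tool frame: the origin (TCP) lies at the very end of the fingers, on their centre line; the grasp point (between the pads) lies 19 mm behind it; z points along the fingers, y is the line along which they close (so a half turn about z gives the same grasp; the last joint's range is limited). The gripper opens to 94 mm and grips with 3 to 60 N. Pads are 16 mm wide; open, the fingers measure 119 mm over their backs; the gripper's body (75 mm by 177 mm) begins 78 mm behind the grasp point.
Start: joints at [-0.067, 0.3, 1.521, -0, 1.321, -0.067], TCP at [0.55, -0, 0.205] pointing down, gripper open.
Joint ranges: [-3.03, 3.03], [-0.79, 2.21], [0.23, 2.52], [-1.04, 4.18], [0, 3.07], [-2.55, 2.55]. Speed limits (rad/s): [2.22, 2.22, 2.57, 3.14, 3.14, 3.14].

INTERFACE

Orientations are given as [roll, pitch, yaw] about the fixed x, y, z axes, in that order (R = Rz(yaw) Ry(pitch) Rx(roll)).
In Python, from station import ctrl gives the robot as it stands.
- The arm moves only by the shell command python3 -m pendant 'ROWS' [OPENING] [FORCE]. ROWS is JSON, a list of rows, each a list of 2 entries, a list of its own where there are three numbers: the shift along the world's x, y, z in cm, then the turn about the world's z in rad. A call has 1 to 20 rows; each row shifts and turns the commanded pose from where the row before left it; what a row does not reach is not made up. A row lasts 1/12 s, in which the tool goes at most 41.7 mm and 7.16 degrees, less where a joint would pass 70% of its speed; a pose out of reach is approached as far as the arm can. A call is refused whole if a number of a shift passes 4.17 or a number of a turn 0.125, either way. A call with a gripper value outside its range is refused whole. OPENING is the opening, from 0 (shut) to 1 (fully open), set as the call begins (- or left out, the last holds). The fingers move at their own pace and stop on an object; FORCE is the grip in N (left out, the last holds). Time passes only in rows, so rows that do not move let the fingers close. It gives the time, the measured TCP pose, the force, the opening and the grip force at its end, in the units of the state.
- ctrl.get_obs(): the state, without advancing time (a new reading comes with each control period).
- ctrl.camera(name): name is "scene" or "side" or "wrist"; returns a dict with "color" (384x512x3 uint8, red, green, blue), "intrinsics" (3x3 intrinsics, pixels), "k1" (the pictures are not rectified: a ray, as slopes to the right and down, at radius r is drawn at 1 + k1 r^2 times it, then the intrinsics apply), "camera_from_world" (4x4, takes a point from world to camera coordinates). Camera axes: x right, y down, z forward; pixel columns grow to the right and rows downward; lengths in m; the calibration is good to about 2 mm. A picture is of the moment at which its call begins. There is no depth.
- ctrl.hand_in(): hands the job in; it is judged then, once.
The state is a dict: "time_s": time; "qpos": joint angles; "joint_vel": joint speeds; "tau": joint torques, N m; "ee_pos": TCP position; "eef_rot": TCP orientation; "force": force on the tool from outside, world axes, zero at the start; "moment": the same for the moment, N m; "grip_width": finger opening in m; "grip_force": force on a finger pad.
Only numpy, scipy, OpenCV 4.12 (cv2) and the standard library are available. Lean on these libraries where they do the work, as an engineer would, in place of code of your own. Each camera call takes 0.05 s, during which the arm holds its last target. There are 200 camera calls.

## Working session

There is one attempt and no reset: what is moved stays moved. The work goes in short steps, Python scripts to look and compute and a shell command to move; the robot and the scene stay as the last step left them, time stands still between calls to the robot, and variables do not carry over. Pictures are saved under pics/ and viewed, at most 10 in all, crops included, and the job is handed in when it is done.

```bash
ls; mkdir -p pics
python3 - <<'E'
from station import ctrl
import cv2,numpy as np
ims=[]
for n in("scene","side"):
    c=ctrl.camera(n); np.savez(f"pics/{n}0.npz",**c); cv2.imwrite(f"pics/{n}0.png",cv2.resize(c["color"][...,::-1],(800,600)))
    print(n,c["k1"],c["intrinsics"].tolist(),np.round(c["camera_from_world"],3).tolist())
o=ctrl.get_obs();print(o)
E
```

```text
pics
scene -0.0031987979618993733 [[356.23991728639504, 0.0, 256.50842921846294], [0.0, 356.23991728639504, 185.04347952814527], [0.0, 0.0, 1.0]] [[-0.62, 0.785, -0.0, 0.305], [0.598, 0.472, -0.647, -0.3], [-0.508, -0.401, -0.762, 1.213], [0.0, 0.0, 0.0, 1.0]]
side -0.051862932961670764 [[365.49253061813346, 0.0, 253.7172027078099], [0.0, 365.49253061813346, 188.6871915701474], [0.0, 0.0, 1.0]] [[-0.948, -0.318, 0.003, 0.53], [-0.193, 0.567, -0.801, 0.141], [0.254, -0.76, -0.598, 0.855], [0.0, 0.0, 0.0, 1.0]]
{'time_s': 0.1, 'qpos': array([-6.65948939e-02,  3.00398602e-01,  1.52153144e+00,  2.93966032e-05,
        1.32072092e+00, -6.66238077e-02]), 'joint_vel': array([ 0.00052785, -0.00121434, -0.00184816,  0.00110644,  0.00113357,
        0.00071063]), 'tau': array([ 1.84928511e-03, -5.32644153e+01, -3.53284299e+01,  7.10431044e-02,
        2.34944851e-02, -7.30603051e-05]), 'ee_pos': array([5.49753744e-01, 2.40240086e-05, 2.04947102e-01]), 'eef_rot': array([-3.14053859e+00, -9.88678791e-05,  1.57081790e+00]), 'force': array([-0.08792634, -0.80536469,  0.0857412 ]), 'moment': array([-0.00891808,  0.04650422, -0.0217836 ]), 'grip_force': 0.0, 'grip_width': 0.0939802482820011}
```

View pics/scene0.png

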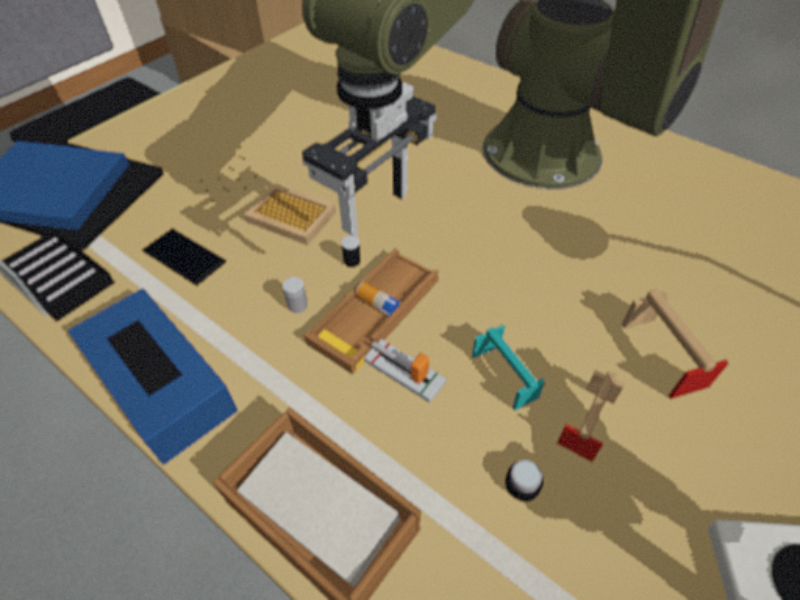

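View pics/side0.png

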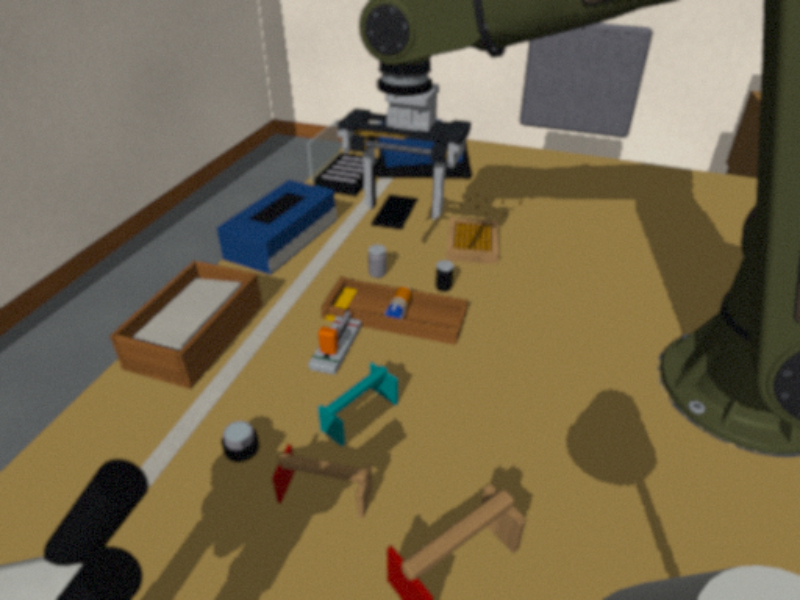

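The scene picture shows the small red paddle with its blade at (580,442) and its foot at (605,385). The larger red paddle is at (690,350), with turquoise at (510,365). The cradle is at (370,308), the tube at (378,297), the yellow seat at (340,343) and the orange grip at (420,367). The side picture shows the small paddle's blade at (284,473) and its foot at (362,490), with the grip at (329,340).

```bash
cat > h.py <<'E'
import numpy as np,cv2
def load(n): return dict(np.load(f"pics/{n}.npz"))
def ray(c,uv):
    K=c["intrinsics"];k=float(c["k1"])
    s=cv2.undistortPoints(np.array([[uv]],float),K,np.array([k,0,0,0.]))[0,0]
    T=c["camera_from_world"];R=T[:3,:3]
    return -R.T@T[:3,3],R.T@np.r_[s,1]
def plane(c,uv,z):
    o,d=ray(c,uv); return o+d*(z-o[2])/d[2]
def tri(c1,p1,c2,p2):
    A=np.zeros((3,3));b=np.zeros(3)
    for c,p in((c1,p1),(c2,p2)):
        o,d=ray(c,p);d/=np.linalg.norm(d);M=np.eye(3)-np.outer(d,d);A+=M;b+=M@o
    return np.linalg.solve(A,b)
def proj(c,X):
    T=c["camera_from_world"];p=T[:3,:3]@np.array(X)+T[:3,3];s=p[:2]/p[2];s=s*(1+float(c["k1"])*(s@s))
    return c["intrinsics"][:2,:2]@s+c["intrinsics"][:2,2]
def blobs(c,lo,hi,amin=15):
    h=cv2.cvtColor(c["color"],cv2.COLOR_RGB2HSV);m=cv2.inRange(h,np.array(lo),np.array(hi))
    n,l,s,ce=cv2.connectedComponentsWithStats(m)
    return [(s[i,4],np.round(ce[i],1),(l==i)) for i in range(1,n) if s[i,4]>=amin]
E
python3 - <<'E'
from h import *
S,D=load("scene0"),load("side0")
C={"red":((0,200,60),(4,255,255)),"orange":((5,190,190),(14,255,255)),"yellow":((22,190,150),(32,255,255)),"blue":((105,170,120),(125,255,255))}
for k,(a,b) in C.items():
    for n,c in(("S",S),("D",D)):
        for x in blobs(c,a,b):
            print(k,n,x[0],x[1]*800/512, np.round(cv2.boxPoints(cv2.minAreaRect(np.argwhere(x[2])[:,::-1].astype(np.float32)))*800/512).tolist())
for n,c,ps in(("S",S,[(395,252),(437,272),(355,367),(306,335)]),("D",D,[(340,280),(467,300)])):
    for p in ps: print(n,p,np.round(plane(c,np.array(p)*.64,.027),4))
f=.64
for n,a,b in(("paddle blade top mid",(582,432),(290,455)),("foot top",(604,378),(366,473)),("grip",(420,367),(329,340))):
    print(n,np.round(tri(S,np.array(a)*f,D,np.array(b)*f),4), np.round(plane(S,np.array(a)*f,.055),4),np.round(plane(D,np.array(b)*f,.055),4))
# upscaled crops
a=S["color"][215:310,300:440,::-1];b=D["color"][270:345,160:260,::-1]
c=S["color"][150:260,185:300,::-1];d=D["color"][165:250,190:310,::-1]
g=[cv2.resize(i,(400,300),interpolation=cv2.INTER_CUBIC) for i in(a,b,c,d)]
cv2.imwrite("pics/crop.png",np.vstack([np.hstack(g[:2]),np.hstack(g[2:])]))
E
```

```text
red S 212 [697.1875  379.21875] [[667.0, 378.0], [725.0, 361.0], [730.0, 379.0], [672.0, 396.0]]
red S 154 [579.21875 441.875  ] [[557.0, 441.0], [566.0, 425.0], [600.0, 444.0], [591.0, 460.0]]
red D 111 [281.25   480.9375] [[265.0, 494.0], [278.0, 465.0], [292.0, 472.0], [279.0, 501.0]]
red D 362 [404.84375 580.46875] [[373.0, 562.0], [391.0, 547.0], [432.0, 596.0], [414.0, 612.0]]
orange S 42 [420.78125 366.09375] [[411.0, 377.0], [414.0, 355.0], [427.0, 357.0], [424.0, 379.0]]
yellow D 90 [345.3125 297.5   ] [[335.0, 304.0], [347.0, 285.0], [356.0, 291.0], [344.0, 310.0]]
yellow D 15 [329.53125 317.34375] [[327.0, 316.0], [333.0, 316.0], [333.0, 320.0], [327.0, 320.0]]
blue S 20 [ 45.     188.4375] [[36.0, 186.0], [53.0, 186.0], [53.0, 191.0], [36.0, 191.0]]
blue S 23 [132.96875 300.78125] [[126.0, 304.0], [133.0, 294.0], [139.0, 298.0], [132.0, 308.0]]
blue S 52 [157.65625 312.96875] [[142.0, 302.0], [148.0, 297.0], [171.0, 323.0], [165.0, 328.0]]
blue S 32 [389.53125 306.40625] [[384.0, 302.0], [397.0, 302.0], [397.0, 311.0], [384.0, 311.0]]
blue S 25 [ 94.21875 321.40625] [[88.
[... 1657 characters left out ...]
.0], [177.0, 423.0], [171.0, 424.0]]
blue S 24 [148.59375 433.4375 ] [[140.0, 433.0], [152.0, 423.0], [159.0, 431.0], [147.0, 442.0]]
blue D 32 [393.59375 311.5625 ] [[388.0, 308.0], [398.0, 308.0], [398.0, 316.0], [388.0, 316.0]]
S (395, 252) [ 0.4546 -0.0421  0.027 ]
S (437, 272) [0.4473 0.0436 0.027 ]
S (355, 367) [0.6763 0.0594 0.027 ]
S (306, 335) [ 0.6797 -0.0386  0.027 ]
D (340, 280) [ 0.6768 -0.028   0.027 ]
D (467, 300) [ 0.4458 -0.0435  0.027 ]
paddle blade top mid [0.5755 0.3684 0.052 ] [0.5797 0.3714 0.055 ] [0.5729 0.3666 0.055 ]
foot top [0.4791 0.3571 0.0471] [0.4859 0.3586 0.055 ] [0.4763 0.3609 0.055 ]
grip [0.6228 0.1395 0.0381] [0.6313 0.1451 0.055 ] [0.6139 0.1574 0.055 ]
```

View pics/crop.png

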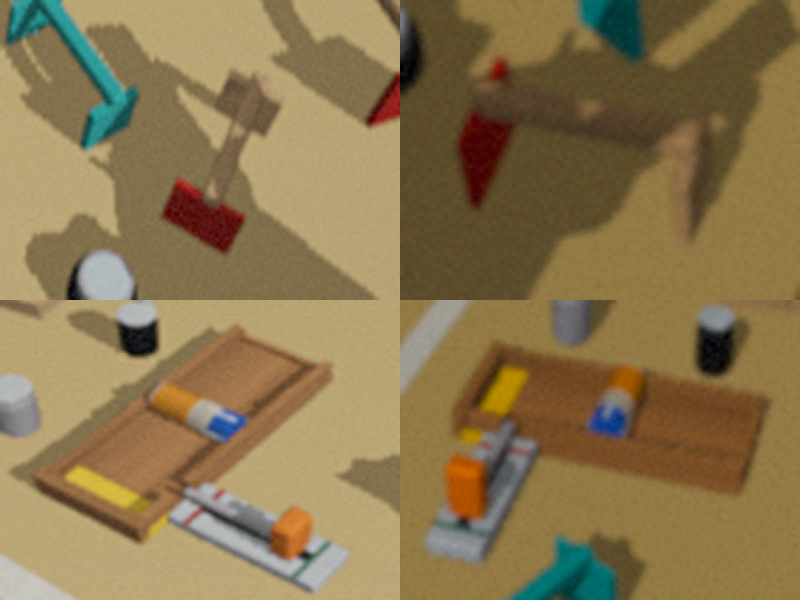

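Crop: the small red paddle is clear, with the blade's bottom edge at scene px (358,282)-(380,295). The cradle corners, tube, yellow seat and lock grip are sharp enough to fit.

Run:
```python
from h import *
S,D=load("scene0"),load("side0")
A=lambda x,y:(300+x*.35,215+y*95/300)
B=lambda x,y:(160+(x-400)*.25,270+y*.25)
C=lambda x,y:(185+x*115/400,150+(y-300)*110/300)
E=lambda x,y:(190+(x-400)*.3,165+(y-300)*85/300)
r=lambda v:np.round(np.array(v)*1000,1)
# cradle
mod=[];me=[]
for c,p,m,z in((S,C(238,330),(-118.5,-48),.026),(S,C(331,367),(-118.5,48),.026),(S,C(142,540),(118.5,48),.002),(S,C(37,478),(118.5,-48),.028),
  (D,E(766,398),(-118.5,-48),.026),(D,E(495,345),(118.5,-48),.028),(D,E(740,492),(-118.5,48),.0),(D,E(455,408),(118.5,48),.028)):
    X=plane(c,p,z)[:2]*1000;mod.append(m);me.append(X);print(m,np.round(X,1))
mod=np.array(mod);me=np.array(me);ma,mb=mod.mean(0),me.mean(0)
U,s,V=np.linalg.svd((mod-ma).T@(me-mb));R=(U@V).T
t=mb-R@ma;yaw=np.arctan2(R[1,0],R[0,0]);print("cradle",t,yaw, "res",np.round(me-(mod@R.T+t),1).tolist())
loc=lambda X:R.T@(np.array(X)*1000-t)
for n,p,q in(("tube",C(197,412),E(617,401)),("cap end",C(234,427),E(608,423)),("amber",C(160,396),E(631,377)),("grip mid",C(292,533),E(466,486))):
    X=tri(S,p,D,q);print(n,r(X),"cradle",np.round(loc(X[:2]),1), np.round(loc(plane(S,p,.026)[:2]),1),np.round(loc(plane(D,q,.026)[:2]),1))
print("seat w",R@[90,0]+t)
# paddle
for n,c,p,z in(("bt l",S,A(178,181),.052),("bt r",S,A(245,215),.052),("bb l",S,A(164,214),0),("bb r",S,A(229,253),0),("footb 1",S,A(216,103),.0),("footb 2",S,A(264,136),0),
 ("D bb near",D,B(476,207),0),("D bt far",D,B(500,60),.052),("D bt near",D,B(515,122),.052),("D bb far",D,B(462,150),0),("D foot near b",D,B(687,242),0),("hb front top",D,B(474,85),.060)):
    print(n,r(plane(c,p,z)))
```

```text
(-118.5, -48) [452.  -42.1]
(-118.5, 48) [447.2  45.1]
(118.5, 48) [674.   50.9]
(118.5, -48) [682.2 -36.6]
(-118.5, -48) [442.9 -42.3]
(118.5, -48) [676.5 -34.2]
(-118.5, 48) [442.4  40.4]
(118.5, 48) [674.4  52.3]
cradle [561.45447936   4.19608451] 0.03537952293013294 res [[7.3, 5.9], [5.8, -2.9], [-4.2, -5.5], [0.7, 3.0], [-1.8, 5.7], [-5.0, 5.4], [1.1, -7.5], [-3.8, -4.1]]
tube [555.2   1.9  27.5] cradle [-6.4 -2.1] [-7.3 -2.9] [-5.8 -4. ]
cap end [552.7  34.3  29.9] cradle [-7.7 30.4] [-9.  29.8] [-6.6 23.8]
amber [555.1 -34.3  24.5] cradle [ -7.7 -38.3] [ -6.6 -37.2] [ -8.2 -36.7]
grip mid [624.1 140.9  38.6] cradle [ 67.4 134.4] [ 60.3 129.6] [ 73.8 122. ]
seat w [651.39815825   7.37957734]
bt l [582.4 350.6  52. ]
bt r [574.4 399.   52. ]
bb l [580.6 350.9   0. ]
bb r [575.8 402.3   0. ]
footb 1 [475.6 342.6   0. ]
footb 2 [476.9 385.2   0. ]
D bb near [577.2 399.8   0. ]
D bt far [582.1 351.8  52. ]
D bt near [559.  381.8  52. ]
D bb far [598.9 373.1   0. ]
D foot near b [474.2 384.2   0. ]
hb front top [583.2 374.4  60. ]
```

```bash
python3 -m pendant '[[[-0.2,3,-0.7],-0.122],[[-0.2,3,-0.7],-0.122],[[-0.2,3,-0.7],-0.122],[[-0.2,3,-0.7],-0.122],[[-0.2,3,-0.7],-0.122],[[-0.2,3,-0.7],-0.122],[[-0.2,3,-0.7],-0.122],[[-0.2,3,-0.7],-0.122],[[-0.2,3,-0.7],-0.122],[[-0.2,3,-0.7],-0.122],[[-0.2,3.2,-0.7],-0.122],[[-0.2,3.2,0],-0.114],[[0,0,0],0],[[0,0,0],0]]' 0.55 30
python3 - <<'E'
from station import ctrl
import cv2,numpy as np
o=ctrl.get_obs();print(o["time_s"],o["ee_pos"],o["eef_rot"],o["grip_width"])
c=ctrl.camera("wrist"); np.savez("pics/w1.npz",**c); cv2.imwrite("pics/w1.png",c["color"][...,::-1])
E
```

```text
time_s: 1.27
ee_pos: [0.5253, 0.365, 0.1276]
eef_rot: [3.141, 0.001, 0.118]
force: [-0.7, 0.6, 0.6]
grip_width: 0.0516
grip_force: 0.0
1.2667 [0.52529056 0.36504285 0.12757219] [3.14105824e+00 1.09243844e-03 1.17625785e-01] 0.05160910392111633
```

View pics/w1.png

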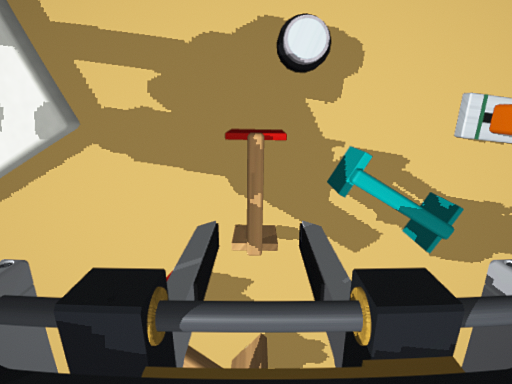

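The wrist picture shows the paddle straight below. The blade's top edge is at row 130, columns 226-286. The handle runs from (257,137) to (254,253), centred between the fingers.

Run:
```python
from h import *
c=load("w1");
for p,z in(((226,130),.052),((286,130),.052),((257,138),.06),((254,253),.06),((233,248),.0),((277,248),0)): print(p,np.round(plane(c,p,z),4))
print(proj(c,[.525,.365,.1276]))
```

```text
(226, 130) [0.5822 0.3978 0.052 ]
(286, 130) [0.5881 0.3479 0.052 ]
(257, 138) [0.5793 0.3713 0.06  ]
(254, 253) [0.4767 0.362  0.06  ]
(233, 248) [0.4498 0.3835 0.    ]
(277, 248) [0.4556 0.3345 0.    ]
[256.46203495 233.16955334]
```

```bash
python3 -m pendant '[[[0.3,0.25,-1.5],-0.01],[[0,0,-3],0],[[0,0,-2.5],0],[[0,0,-1.5],0],[[0,0,-0.9],0],[[0,0,0],0],[[0,0,0],0]]' 0.55 30
python3 -m pendant '[[[0,0,0],0],[[0,0,0],0],[[0,0,0],0],[[0,0,0],0],[[0,0,0],0],[[0,0,0],0],[[0,0,0],0],[[0,0,0],0],[[0,0,0],0],[[0,0,0],0]]' 0 30
```

```text
time_s: 1.9
ee_pos: [0.5294, 0.366, 0.0346]
eef_rot: [-3.142, -0.0, 0.104]
force: [-0.3, 0.2, 0.7]
grip_width: 0.0516
grip_force: 0.0
time_s: 2.73
ee_pos: [0.529, 0.3666, 0.0345]
eef_rot: [-3.141, -0.0, 0.105]
force: [0.8, 0.7, 0.8]
grip_width: 0.0137
grip_force: 30.0
```

```bash
python3 -m pendant '[[[0,0,1.5],0],[[0,0,3],0],[[0,0,3],0],[[0,0,2.5],0],[[-0.7,-2,0],-0.01],[[-0.7,-3,0],-0.01],[[-0.7,-3,0],-0.01],[[-0.7,-3,0],-0.01],[[-0.7,-3,0],-0.01],[[-0.7,-3,0],-0.01],[[-0.7,-3,0],-0.01],[[-0.7,-3,0],0],[[-0.7,-3,0],0],[[-0.7,-3,0],0],[[-0.7,-3,0],0],[[-0.6,-3,0],0],[[-0.2,-1.7,0],0],[[0,0,0],0],[[0,0,0],0],[[0,0,0],0]]'
python3 - <<'E'
from station import ctrl
import cv2,numpy as np
a=[]
for n in("wrist","scene"):
    c=ctrl.camera(n); np.savez(f"pics/{n}2.npz",**c);a.append(c["color"][...,::-1])
s=cv2.resize(a[1][120:290,180:330],(400,453),interpolation=cv2.INTER_CUBIC)
w=cv2.resize(a[0],(400,300)); w=np.vstack([w,np.zeros((153,400,3),np.uint8)])
cv2.imwrite("pics/v2.png",np.hstack([w,s]))
E
```

```text
time_s: 4.4
ee_pos: [0.4441, -0.0001, 0.1344]
eef_rot: [-3.141, 0.0, 0.035]
force: [-0.6, -0.3, -0.5]
grip_width: 0.0139
grip_force: 30.0
```

View pics/v2.png

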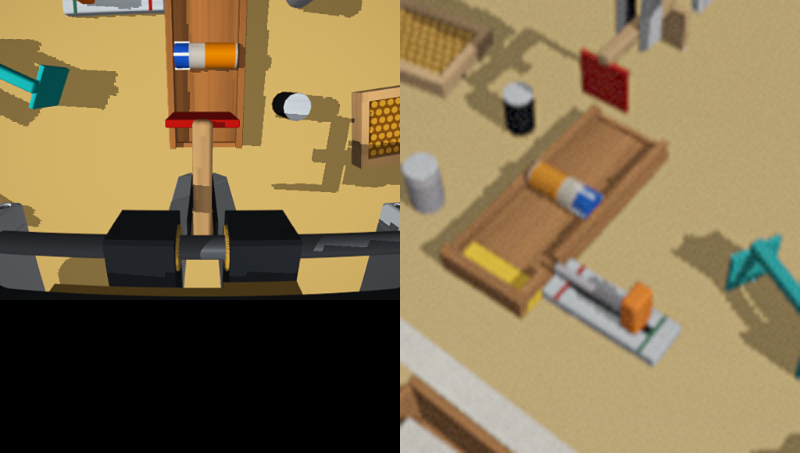

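The wrist picture (left) shows the blade level in the grip over the cradle's near end. The tube is at (206,55) in the half-size view, across the channel and ahead of the blade. The scene view on the right agrees.

Run:
```python
from h import *
c=load("wrist2");k=1.28
for n,p,z in(("tubeL",(173,55),.026),("tubeR",(239,55),.026),("rear",(206,69),.026),("front",(206,42),.026),("outL far",(166,10),.026),("outR far",(249,10),.026),("outL near",(165,146),.026),("outR near",(242,146),.026),
 ("bladeL",(166,121),.152),("bladeR",(239,121),.152)):
    print(n,np.round(plane(c,np.array(p)*k,z)*1000,1))
```

```text
tubeL [554.7  36.   26. ]
tubeR [557.4 -40.4  26. ]
rear [540.3  -2.8  26. ]
front [570.1  -1.6  26. ]
outL far [602.8  44.4  26. ]
outR far [606.2 -48.5  26. ]
outL near [445.5  45.6  26. ]
outR near [448.9 -52.1  26. ]
bladeL [496.3  25.4 152. ]
bladeR [498.1 -25.3 152. ]
```

```bash
python3 -m pendant '[[[0,-0.1,-2],0],[[0,0,-2.5],0],[[0,0,-2],0],[[0,0,-1],0],[[0,0,-0.4],0],[[0,0,0],0],[[0,0,0],0]]'
python3 -m pendant '[[[0.25,0,0],0],[[0.3,0,0],0],[[0.3,0,0],0],[[0.3,0.01,0],0],[[0.3,0.01,0],0],[[0.3,0.01,0],0],[[0.3,0.01,0],0],[[0.3,0.01,0],0],[[0.3,0.01,0],0],[[0.3,0.01,0],0],[[0.3,0.01,0],0],[[0.25,0.01,0],0],[[0.25,0.01,0],0],[[0.25,0.01,0],0],[[0.25,0.01,0],0],[[0.25,0.01,0],0],[[0.25,0.01,0],0],[[0.25,0.01,0],0]]'
python3 - <<'E'
from station import ctrl
import cv2,numpy as np
a=[]
for n in("wrist","side"):
    c=ctrl.camera(n); np.savez(f"pics/{n}3.npz",**c);a.append(c["color"][...,::-1])
s=cv2.resize(a[1][120:260,180:320],(400,400),interpolation=cv2.INTER_CUBIC)
w=cv2.resize(a[0],(400,300)); w=np.vstack([w,np.zeros((100,400,3),np.uint8)])
cv2.imwrite("pics/v3.png",np.hstack([w,s]))
E
```

```text
time_s: 5.08
ee_pos: [0.4445, -0.0013, 0.0562]
eef_rot: [3.142, -0.001, 0.035]
force: [1.0, 0.7, -0.5]
grip_width: 0.0135
grip_force: 30.0
time_s: 6.58
ee_pos: [0.4942, 0.0, 0.0554]
eef_rot: [-3.142, 0.0, 0.035]
force: [-1.2, 0.9, -2.0]
grip_width: 0.0136
grip_force: 30.0
```

View pics/v3.png

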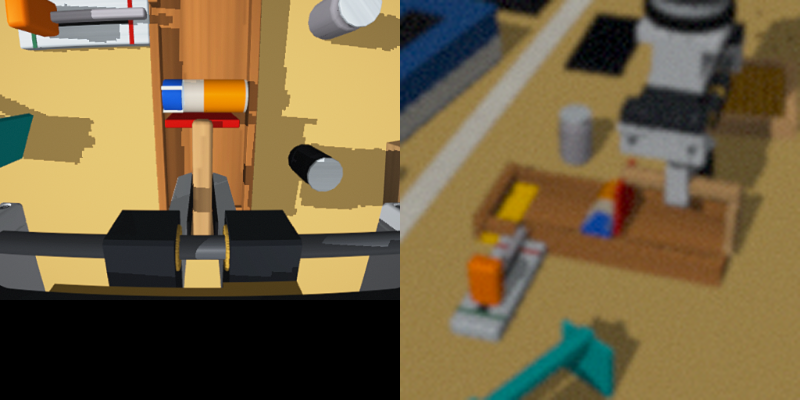

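The tube is touching the blade and lying square, with the blade level and free of the walls and lip. I'll keep pushing.

```bash
python3 -m pendant '[[[0.25,0.01,0],0],[[0.3,0.01,0],0],[[0.3,0.01,0],0],[[0.3,0.01,0],0],[[0.3,0.01,0],0],[[0.3,0.01,0],0],[[0.3,0.01,0],0],[[0.3,0.01,0],0],[[0.3,0.01,0],0],[[0.3,0.01,0],0],[[0.3,0.01,0],0],[[0.3,0.01,0],0],[[0.3,0.01,0],0],[[0.3,0.01,0],0],[[0.3,0.01,0],0],[[0.3,0.01,0],0],[[0.3,0.01,0],0],[[0.3,0.01,0],0],[[0.3,0.01,0],0],[[0.3,0.01,0],0]]'
python3 -m pendant '[[[0.3,0.01,0],0],[[0.3,0.01,0],0],[[0.3,0.01,0],0],[[0.3,0.01,0],0],[[0.25,0.01,0],0],[[0.25,0.01,0],0],[[0.2,0,0],0],[[0,0,0],0],[[0,0,0],0]]'
python3 - <<'E'
from station import ctrl
import cv2,numpy as np
a=[]
for n in("wrist","side"):
    c=ctrl.camera(n); np.savez(f"pics/{n}4.npz",**c);a.append(c["color"][...,::-1])
s=cv2.resize(a[1][120:260,180:320],(400,400),interpolation=cv2.INTER_CUBIC)
w=cv2.resize(a[0],(400,300)); w=np.vstack([w,np.zeros((100,400,3),np.uint8)])
cv2.imwrite("pics/v4.png",np.hstack([w,s]))
E
```

```text
time_s: 8.35
ee_pos: [0.5538, 0.002, 0.0554]
eef_rot: [-3.142, 0.0, 0.035]
force: [0.3, 0.3, -1.0]
grip_width: 0.0136
grip_force: 30.0
time_s: 9.1
ee_pos: [0.5725, 0.0026, 0.0554]
eef_rot: [3.142, 0.0, 0.035]
force: [-0.4, 0.0, -0.6]
grip_width: 0.0135
grip_force: 30.0
```

View pics/v4.png

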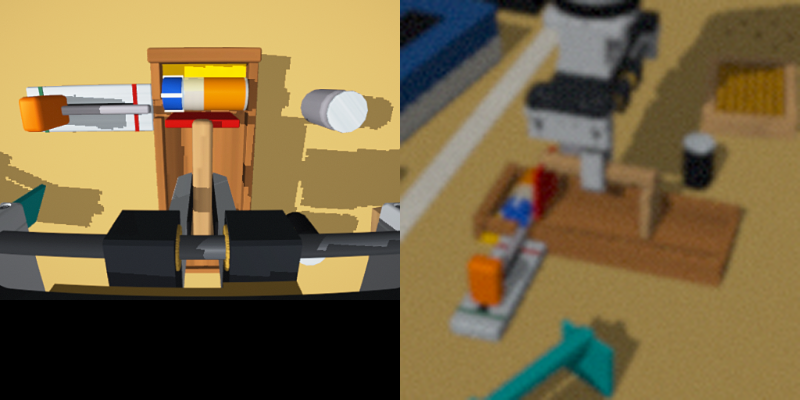

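The tube is right at the seat's edge: blade at row 119, tube at rows 78-110, yellow still showing ahead. A little more push.

```bash
python3 -m pendant '[[[0.2,0.01,0],0],[[0.2,0.01,0],0],[[0.2,0.01,0],0],[[0.15,0,0],0],[[0,0,0],0],[[0,0,0],0]]'
python3 - <<'E'
from station import ctrl
from h import *
c=ctrl.camera("wrist"); np.savez("pics/w5.npz",**c)
w=c["color"][50:230,150:380,::-1]; cv2.imwrite("pics/w5.png",cv2.resize(w,None,fx=2.5,fy=2.5))
c4=load("wrist4")
for n,p,z in(("wall in",(204,62),.028),("tube rear",(206,110),.025),("tube front",(206,78),.025)):print(n,plane(c4,np.array(p)*1.28,z))
E
```

```text
time_s: 9.7
ee_pos: [0.58, 0.0029, 0.0554]
eef_rot: [-3.142, 0.0, 0.035]
force: [0.7, 0.2, -1.3]
grip_width: 0.0138
grip_force: 30.0
wall in [0.66882316 0.00288189 0.028     ]
tube rear [ 6.28563131e-01 -4.06769988e-04  2.50000000e-02]
tube front [0.6559995  0.00066072 0.025     ]
```

View pics/w5.png

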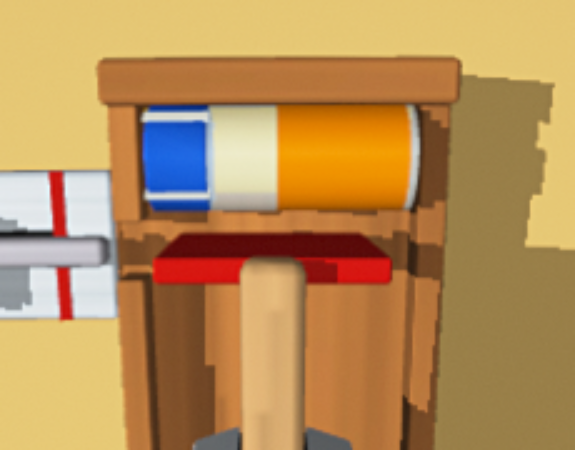

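The tube rolled ahead and lies flush against the end wall in the seat, with a gap between it and the blade. Next I return the paddle to where it stood.

```bash
python3 -m pendant '[[[-0.5,0,0],0],[[-0.5,0,1],0],[[0,0,3],0],[[0,0,3],0],[[0,0,1],0],[[-0.3,2,0],0.01],[[-0.3,3,0],0.01],[[-0.3,3,0],0.01],[[-0.3,3,0],0.01],[[-0.3,3,0],0.01],[[-0.3,3,0],0.01],[[-0.4,3,0],0.01],[[-0.4,3,0],0],[[-0.4,3,0],0],[[-0.4,3,0],0],[[-0.4,3,0],0],[[-0.3,3,0],0],[[0,1.4,0],0],[[0,0,0],0],[[0,0,0],0]]'
python3 -m pendant '[[[0,0,-2],0],[[0,0,-3],0],[[0,0,-2.5],0],[[0,0,-1],0],[[0,0,-0.7],0],[[0,0,-0.4],0],[[0,0,-0.2],0],[[0,0,-0.2],0],[[0,0,0],0],[[0,0,0],0]]'
```

```text
time_s: 11.42
ee_pos: [0.5284, 0.367, 0.135]
eef_rot: [3.141, 0.001, 0.106]
force: [-0.4, -0.3, -1.2]
grip_width: 0.0137
grip_force: 30.0
time_s: 12.25
ee_pos: [0.5293, 0.3671, 0.0362]
eef_rot: [-3.141, -0.001, 0.105]
force: [0.0, -0.6, -0.4]
grip_width: 0.0134
grip_force: 30.0
```

```bash
python3 -m pendant '[[[0,0,-0.1],0],[[0,0,-0.05],0],[[0,0,0],0],[[0,0,0],0]]'
```

```text
time_s: 12.58
ee_pos: [0.5292, 0.3671, 0.0345]
eef_rot: [-3.141, -0.001, 0.105]
force: [-0.8, 1.0, 3.4]
grip_width: 0.0137
grip_force: 30.0
```

```bash
python3 -m pendant '[[[0,0,0],0],[[0,0,0],0],[[0,0,0],0],[[0,0,0],0],[[0,0,0],0],[[0,0,0],0]]' 0.5
python3 -m pendant '[[[0,0,0.5],0],[[0,0,2],0],[[0,0,3],0],[[0,0,3],0],[[0,0,1.5],0],[[0.6,-2,0],0],[[0.8,-3,0],-0.01],[[0.9,-3,0],-0.01],[[0.9,-3,0],-0.01],[[0.9,-3,0],-0.01],[[0.9,-3,0],-0.01],[[0.9,-3,0],-0.01],[[0.9,-2,0],-0.01],[[0.9,-0.8,0],0],[[0,0,0],0],[[0,0,0],0],[[0,0,0],0]]' 0.5
python3 - <<'E'
from station import ctrl
import cv2,numpy as np
a=[]
for n in("wrist","scene"):
    c=ctrl.camera(n); np.savez(f"pics/{n}6.npz",**c);a.append(c["color"][...,::-1])
s=cv2.resize(a[1][150:310,170:450],(400,229),interpolation=cv2.INTER_CUBIC)
w=cv2.resize(a[0],(400,300)); s=np.vstack([s,np.zeros((71,400,3),np.uint8)])
cv2.imwrite("pics/v6.png",np.hstack([w,s]))
E
```

```text
time_s: 13.08
ee_pos: [0.529, 0.3669, 0.0339]
eef_rot: [3.142, 0.0, 0.105]
force: [-0.5, -0.4, 0.4]
grip_width: 0.0468
grip_force: 0.0
time_s: 14.5
ee_pos: [0.6056, 0.1402, 0.1339]
eef_rot: [-3.141, 0.0, 0.036]
force: [-0.2, 0.1, -0.4]
grip_width: 0.0469
grip_force: 0.0
```

View pics/v6.png

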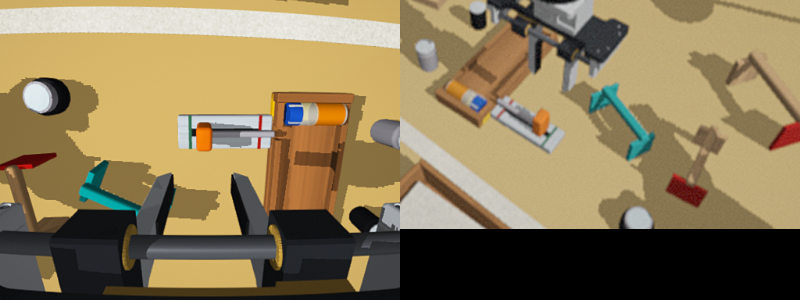

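The paddle stands upright at its old place, the tube is seated, and the orange grip is at (204,136) in the half-size wrist view.

Run:
```python
from h import *
c=load("wrist6");S=load("scene6")
b=max(blobs(c,(5,180,120),(15,255,255)),key=lambda x:x[0] if abs(x[1][0]-261)<40 else 0)
ys,xs=np.where(b[2]);print(b[0],b[1],xs.min(),xs.max(),ys.min(),ys.max())
# brightness split of the block rows to see the top face
v=c["color"][...,0].astype(int);cx=int(b[1][0]);print([(y,v[y,cx]) for y in range(ys.min()-2,ys.max()+3)])
for p in((xs.min(),ys.min()),(xs.max(),ys.min()),(xs.min(),ys.max()),(xs.max(),ys.max())):print(np.round(plane(c,p,.059)*1000,1),np.round(plane(c,p,.015)*1000,1))
s=[x for x in blobs(S,(5,190,140),(14,255,255)) if abs(x[1][0]-270)<25]
for x in s: print("S",x[0],x[1],np.round(tri(c,b[1],S,x[1])*1000,1))
```

```text
479 [262.1 176.5] 251 271 157 193
[(155, np.int64(216)), (156, np.int64(156)), (157, np.int64(112)), (158, np.int64(109)), (159, np.int64(114)), (160, np.int64(118)), (161, np.int64(116)), (162, np.int64(119)), (163, np.int64(163)), (164, np.int64(210)), (165, np.int64(227)), (166, np.int64(233)), (167, np.int64(242)), (168, np.int64(244)), (169, np.int64(244)), (170, np.int64(243)), (171, np.int64(243)), (172, np.int64(243)), (173, np.int64(243)), (174, np.int64(242)), (175, np.int64(242)), (176, np.int64(242)), (177, np.int64(242)), (178, np.int64(242)), (179, np.int64(242)), (180, np.int64(242)), (181, np.int64(242)), (182, np.int64(242)), (183, np.int64(243)), (184, np.int64(242)), (185, np.int64(242)), (186, np.int64(242)), (187, np.int64(242)), (188, np.int64(242)), (189, np.int64(242)), (190, np.int64(242)), (191, np.int64(235)), (192, np.int64(226)), (193, np.int64(190)), (194, np.int64(210)), (195, np.int64(217))]
[643.2 146.7  59. ] [636.5 147.5  15. ]
[643.8 129.6  59. ] [637.2 127.6  15. ]
[611.4 145.7  59. ] [599.2 146.4  15. ]
[612.  128.1  59. ] [599.9 125.8  15. ]
S 50 [268.6 237.3] [617.8 135.7  18.7]
```

```bash
python3 -m pendant '[[[1,-0.15,0],0],[[0.9,-0.15,0],0],[[0,0,-2],0],[[0,0,-3],0],[[0,0,-2.5],0],[[0,0,-1.5],0],[[0,0,-0.8],0],[[0,0,0],0],[[0,0,0],0]]' 0.5 20
python3 -m pendant '[[[0,0,0],0],[[0,0,0],0],[[0,0,0],0],[[0,0,0],0],[[0,0,0],0],[[0,0,0],0],[[0,0,0],0],[[0,0,0],0]]' 0 20
```

```text
time_s: 15.35
ee_pos: [0.6252, 0.1365, 0.0366]
eef_rot: [-3.141, -0.001, 0.035]
force: [-0.0, 0.1, 1.4]
grip_width: 0.0471
grip_force: 0.0
time_s: 16.02
ee_pos: [0.6253, 0.1361, 0.0365]
eef_rot: [-3.141, -0.001, 0.035]
force: [-0.8, 2.2, 5.6]
grip_width: 0.0176
grip_force: 20.0
```

```bash
python3 -m pendant '[[[0.01,-0.3,0],0],[[0.01,-0.3,0],0],[[0.01,-0.3,0],0],[[0.01,-0.3,0],0],[[0.01,-0.3,0],0],[[0.01,-0.3,0],0],[[0.01,-0.3,0],0],[[0.01,-0.3,0],0],[[0.01,-0.3,0],0],[[0.01,-0.3,0],0],[[0.01,-0.3,0],0],[[0.01,-0.3,0],0],[[0.01,-0.3,0],0],[[0.01,-0.3,0],0],[[0.01,-0.3,0],0],[[0,0,0],0],[[0,0,0],0]]'
```

```text
time_s: 17.43
ee_pos: [0.627, 0.0904, 0.0365]
eef_rot: [3.141, -0.001, 0.035]
force: [1.0, -1.1, 5.9]
grip_width: 0.0175
grip_force: 20.0
```

```bash
python3 -m pendant '[[[0,-0.2,0],0],[[0,-0.2,0],0],[[0,-0.2,0],0],[[0,-0.1,0],0],[[0,0,0],0],[[0,0,0],0]]'
```

```text
time_s: 17.93
ee_pos: [0.6272, 0.0836, 0.0365]
eef_rot: [3.141, -0.002, 0.035]
force: [5.1, -0.6, 5.6]
grip_width: 0.0178
grip_force: 20.0
```

```bash
python3 -m pendant '[[[0,-0.1,0],0],[[0,-0.1,0],0],[[0,0,0],0],[[0,0,0],0]]'; python3 -m pendant '[[[0,-0.1,0],0],[[0,-0.1,0],0],[[0,0,0],0],[[0,0,0],0]]'
```

```text
time_s: 18.27
ee_pos: [0.6273, 0.0826, 0.0365]
eef_rot: [-3.14, -0.002, 0.035]
force: [4.9, 6.8, 4.5]
grip_width: 0.0182
grip_force: 20.0
time_s: 18.6
ee_pos: [0.6273, 0.0824, 0.0365]
eef_rot: [-3.138, -0.003, 0.035]
force: [5.7, 18.7, 3.5]
grip_width: 0.0178
grip_force: 20.0
```

```bash
python3 -m pendant '[[[0,0,0],0],[[0,0,0],0],[[0,0,0],0],[[0,0,0],0],[[0,0,0],0],[[0,0,0],0]]' 0.4
python3 -m pendant '[[[0,0,1],0],[[0,0,3],0],[[0,0,3],0],[[0,0,3],0],[[-2,0,1],0],[[-3,0,1],0],[[-3,0,0],0],[[-1,0,0],0],[[0,0,0],0],[[0,0,0],0],[[0,0,0],0]]'
python3 - <<'E'
from station import ctrl
import cv2,numpy as np
a=[]
for n in("wrist","scene"):
    c=ctrl.camera(n); np.savez(f"pics/{n}7.npz",**c);a.append(c["color"][...,::-1])
w=cv2.resize(a[0][40:240,200:460],(400,308),interpolation=cv2.INTER_CUBIC);s=cv2.resize(a[1],(400,300)); s=np.vstack([s,np.zeros((8,400,3),np.uint8)])
cv2.imwrite("pics/v7.png",np.hstack([w,s]))
E
```

```text
time_s: 19.1
ee_pos: [0.6263, 0.0796, 0.0357]
eef_rot: [3.141, 0.001, 0.035]
force: [0.1, -0.4, -0.4]
grip_width: 0.0377
grip_force: 0.0
time_s: 20.02
ee_pos: [0.5373, 0.0798, 0.1563]
eef_rot: [-3.142, -0.001, 0.035]
force: [0.7, 0.2, -0.0]
grip_width: 0.0376
grip_force: 0.0
```

View pics/v7.png

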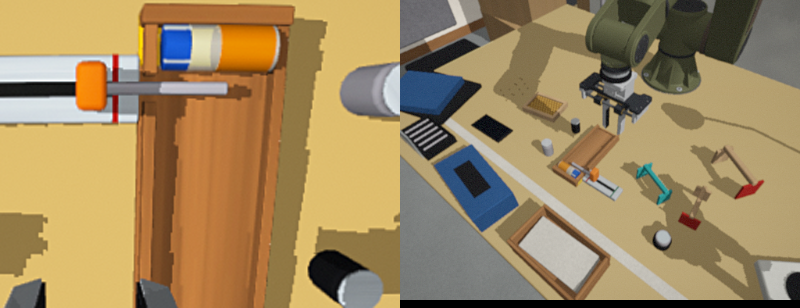

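The bar lies behind the seated tube and ends just past the channel's middle, with the grip at the red mark. The paddle is upright and the bystanders haven't moved.

```bash
python3 -c "
from station import ctrl
print(ctrl.hand_in())"
```

```text
the job is handed in; nothing more can be done
None
```

The job is handed in at about 20 s of the 64 s allowed: the tube is seated, the paddle stands upright where it was, and the lock is closed against its end stop behind the tube.

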